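# Roll the label holder's knurled collar loose by two turns

## Task

The roll of white labels has to be changed: loosen the blue knurled locking collar on top of its holder by two full turns counterclockwise as seen from above, and no more, so that its white line ends roughly at the red mark on the spindle's end cap again. Roll the collar round with a fingertip on the ribbed rim, without gripping or lifting anything. Leave the black collar of the brown tape holder and all the loose things on the bench as they are, and finish with the hand clear.

Things in the scene. Friction and masses are not known exactly. Their poses are not given: they have to be found in the camera images.
- label_holder: roll holder screwed to the bench (it cannot move): round grey foot 130 mm across and 12 mm high, a roll of white labels 96 mm across standing on it (12 to 72 mm above the bench), the blue collar above the roll. Origin: centre of the foot's underside on the bench, on the axis; z up; the red mark on the fixed end cap (36 mm across, top 103 mm above the bench) points along its -x
- label_collar (a joint): turn angle (rad) of the blue locking collar of the label holder about the holder's vertical axis; it grows counterclockwise seen from above (the loosening way). 0: the collar's white line meets the red mark of the holder's fixed end cap; one full turn is 6.283. Starts within 0.25 of 0; stops at -0.5 (tight) and 18.85. Stiff enough to stay where it is left: it takes about 1 N along the rim to turn it.
- label_collar_top (a point): centre of the flat top of the blue collar, on its axis, 98 mm above the bench; its x axis turns with the collar and points away from the white line. The collar is a disc 96 mm across over its ribs (too wide to pinch), rim from 74 to 98 mm above the bench: 86 mm core with 18 upright round ribs of 6 mm that stand 5 mm proud, so that a fingertip laid against the rim and moved along it takes the collar with it. Nothing stands higher than 9 mm above this point
- tape_holder: a like holder, also screwed down, with a roll of brown tape 113 mm across (12 to 60 mm above the bench) under a black collar; not to be turned. Origin and axes as for label_holder
- tape_collar (a joint): turn angle (rad) of the black locking collar of the tape holder about the holder's vertical axis; it grows counterclockwise seen from above (the loosening way). 0: the collar's white line meets the red mark of the holder's fixed end cap; one full turn is 6.283. Starts at 0 and stays there.
- tape_collar_top (a point): centre of the flat top of the black collar, on its axis, 86 mm above the bench; its x axis turns with the collar and points away from the white line. The collar is a disc 96 mm across over its ribs (too wide to pinch), rim from 62 to 86 mm above the bench: 86 mm core with 18 upright round ribs of 6 mm that stand 5 mm proud, so that a fingertip laid against the rim and moved along it takes the collar with it. Nothing stands higher than 9 mm above this point
- blue_marker: blue-capped felt marker, 134 mm long, lying flat between the holders; loose, stays where it is. Origin: centre of its underside
- masking_tape: yellowish roll of masking tape, 98 mm across, 25 mm high, lying flat; loose, stays where it is. Origin: centre of its underside
- stapler: red desk stapler, 149 mm long, 44 mm high; loose, stays where it is. Origin: centre of its underside
- small_carton: small brown carton, 110 x 77 x 40 mm; loose, stays where it is. Origin: centre of its underside
- tape_gun_1: hand tape dispenser with dark grip, 166 x 278 x 67 mm, lying on the left of the bench; loose, stays where it is. Origin: centre of its underside

How it is judged:
By the outcome, as a careful person would: the job done as asked, in the order asked, and still so for the second after the job is handed in, with the robot touching nothing.
It also fails if it takes over 72 s, if anything falls off the work surface, if the arm or the gripper's body presses on something with over 40 N, if the wrist force passes 120 N, or if a joint passes its speed limit or range.

## Robot

A 6-joint arm with a two-finger parallel gripper is mounted at the origin on a cart in front of the work surface, level with it; the furniture and walls round the work are solid. World frame = base frame: x ahead of the robot, y to its left, z up, the work surface at z = 0. Lengths are in m, angles in degrees, forces in N, time in s.
With the tool pointing down it reaches from about 0.35 to 0.875 m from the base axis. Payload 15.5 kg.
Tool frame: the origin (TCP) lies at the very end of the fingers, on their centre line; the grasp point (between the pads) lies 19 mm behind it (robot.grip_depth is the distance from the TCP to the grasp point, in m); z points along the fingers, y is the line along which they close (so a half turn about z gives the same grasp; the last joint's range is limited). The gripper opens to 85 mm and grips with 20 to 120 N. Pads are 22 mm wide; open, the fingers measure 114 mm over their backs; the gripper's body (76 mm by 85 mm) begins 54 mm behind the grasp point. The pads swing forward as they close: fully open they stand 13 mm farther back than shut.
Start: joints at [63.971, 28.281, 77.091, -0, 74.628, -5.472], TCP at [0.219, 0.585, 0.231] pointing down, gripper open.
Joint ranges: [-166.48, 166.48], [-47.26, 123.95], [12.59, 153.08], [-70.14, 250.14], [6.76, 159.57], [-176.63, 176.63]. Speed limits (degrees/s): [108.29, 108.29, 147.25, 172.46, 172.46, 172.46].

## Interface

Orientations are given as a 3x3 rotation matrix whose columns are the frame's x, y, z axes.
In Python, from plant import get_state, viewer, order, robot gives the robot as it stands. The module is installed in compiled form; this text tells all that it offers.
- The arm moves only by the tool play_rows, never from a script. Its argument "plan" is a list of rows, each a list of 5 numbers: the shift along the tool's x, y, z as a fraction of full scale, then the turn about the tool's z as a fraction of full scale, then the finger opening in mm, from 0 to 85.4. A call has 1 to 20 rows; each row is the pose to reach, as a shift and turn from the pose commanded when the call began, along the tool's axes at that moment, turning the shorter way round; what a row does not reach only later rows make up. Full scale, the value 1, is 25 cm for a shift and 360 degrees for a turn. A row lasts 1/12 s, in which the tool goes at most 41.7 mm and 7.16 degrees, less where a joint would pass 70% of its speed; a pose out of reach is approached as far as the arm can. A call with a number of a shift or a turn outside -1 to 1 is refused whole. A call with a gripper value outside its range is refused whole. The fingers move at their own pace and stop on an object; "squeeze" is the grip in N (left out, the last holds). Time passes only in rows, so rows that repeat a pose let the fingers close. It gives the time, the measured TCP pose, the force, the opening and the grip force at its end, in the units of the state.
- get_state(): the state, without advancing time (a new reading comes with each control period).
- viewer.read_camera(name): name is "side" or "top" or "wrist"; returns (picture, depth): 384x512x3 uint8, red, green, blue; 384x512 float32, m along the optical axis (not along the pixel's ray), 0 where there is no reading.
- viewer.camera_params(name): a dict with "fx", "fy", "cx", "cy" (pixels), "rvec" (rotation vector, rad) and "tvec" (3), from world to camera coordinates, as OpenCV has them. Camera axes: x right, y down, z forward; pixel columns grow to the right and rows downward; lengths in m; the calibration is good to about 2 mm. A picture is of the moment at which its call begins: read the wrist's pose just before it. camera_params takes no time and is no camera call; for the wrist camera it gives the pose at the moment of the call.
- order.sign_off(): hands the job in; it is judged then, once.
The state is a dict: "time_s": time; "joint_positions": joint angles; "qd": joint speeds; "joint_efforts": joint torques, N m; "eef_pos": TCP position; "ee_rot": TCP orientation; "force": force on the tool from outside, world axes, zero at the start; "moment": the same for the moment, N m; "width": finger opening in m; "gripper_force": force on a finger pad.
Only numpy, scipy, OpenCV 4.12 (cv2) and the standard library are available. Lean on these libraries where they do the work, as an engineer would, in place of code of your own. Each camera call takes 0.05 s, during which the arm holds its last target. There are 200 camera calls.

## Working session

There is one attempt and no reset: what is moved stays moved. The work goes in short steps, Python scripts to look and compute and a tool call to move; the robot and the scene stay as the last step left them, time stands still between calls to the robot, and variables do not carry over. Pictures are saved under pics/ and viewed, at most 10 in all, crops included, and the job is handed in when it is done.

Besides the shell and the picture viewer there is one more tool, called after "Emit:" by a JSON object that holds its "method" and its "body". play_rows: Moves the arm, as the interface text tells. Shift numbers are shares of 25 cm and turn numbers shares of 360 degrees, none past 1 either way. Its arguments: {"type":"object","properties":{"plan":{"type":"array"},"squeeze":{"type":"number"}},"required":["plan"]}

```bash
mkdir -p pics; cat > h.py <<'E'
import numpy as np, cv2
from plant import get_state, viewer, order, robot
def cam(n):
    p=viewer.camera_params(n); R=cv2.Rodrigues(np.array(p["rvec"],float))[0]; t=np.array(p["tvec"],float).ravel()
    return p,R,t
def onplane(c,uv,z):
    p,R,t=c; uv=np.atleast_2d(uv).astype(float)
    d=np.c_[(uv[:,0]-p["cx"])/p["fx"],(uv[:,1]-p["cy"])/p["fy"],np.ones(len(uv))]@R
    o=-R.T@t; return o+d*((z-o[2])/d[:,2])[:,None]
E
python3 - <<'E'
from h import *
s=get_state(); print(s)
for n in("top","side"):
    im,d=viewer.read_camera(n); np.savez(f"pics/{n}0.npz",im=im,d=d)
    cv2.imwrite(f"pics/{n}0.png",im[:,:,::-1])
    c=cam(n); print(n,-c[1].T@c[2],c[1].T[:,2])
E
```

```text
{'time_s': 0.0, 'joint_positions': array([ 6.39724593e+01,  2.83121139e+01,  7.71276157e+01,  1.37302274e-03,
        7.46262023e+01, -5.47340908e+00]), 'qd': array([-0.03648715, -0.07400542, -0.0180727 ,  0.07754598,  0.09751095,
        0.02175351]), 'joint_efforts': array([ 5.35770268e-04, -8.82142282e+01, -3.83862305e+01, -1.91518029e-04,
        9.89698106e-03,  1.14648651e-04]), 'eef_pos': array([0.21928553, 0.58489567, 0.23072744]), 'ee_rot': array([[-9.36338634e-01,  3.51097831e-01, -5.25706506e-04],
       [ 3.51098199e-01,  9.36338083e-01, -1.02388692e-03],
       [ 1.32754544e-04, -1.14327949e-03, -9.99999338e-01]]), 'force': array([-1.3393267 ,  0.00323875,  0.53678775]), 'moment': array([ 0.01790933, -0.02650198, -0.00232244]), 'gripper_force': 0.0, 'width': 0.08531152365997044}
top [ 0.31032683 -0.00801998  1.67435716] [ 0.14470779  0.01590995 -0.98934652]
side [ 0.239105   -0.85741158  0.736402  ] [ 0.26828601  0.76912836 -0.58005532]
```

View pics/top0.png

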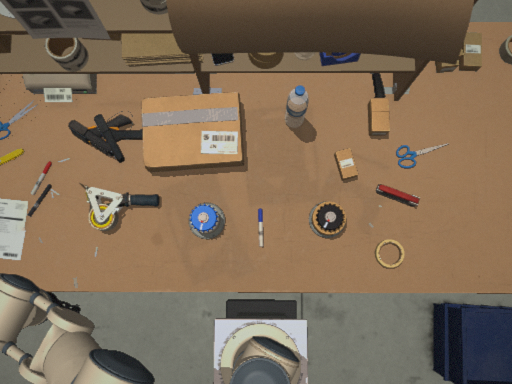

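View pics/side0.png

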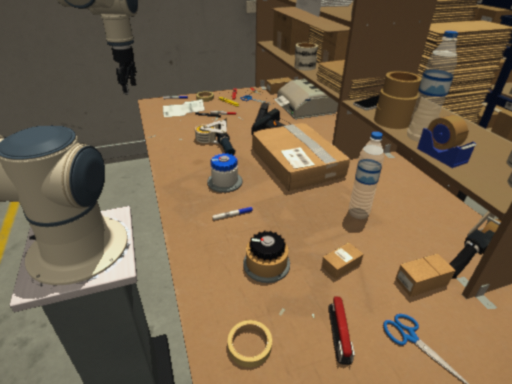

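The top view shows the blue collar at about (206,219), the black collar at (328,218), and the marker at (261,227). The arm is parked to the left, and the side view shows the same layout. Next I measure the blue collar.

```bash
python3 - <<'E'
from h import *
for n,(x0,y0,x1,y1) in dict(top=(180,190,235,245),side=(200,145,250,200)).items():
    z=np.load(f"pics/{n}0.npz"); im,d=z["im"],z["d"]; c=cam(n); p,R,t=c
    hsv=cv2.cvtColor(im,cv2.COLOR_RGB2HSV)
    m=cv2.inRange(hsv,(100,120,60),(125,255,255)); k=np.zeros_like(m); k[y0:y1,x0:x1]=m[y0:y1,x0:x1]
    v,u=np.nonzero(k); Z=d[v,u]; ok=Z>0; u,v,Z=u[ok],v[ok],Z[ok]
    P=(np.c_[(u-p["cx"])/p["fx"]*Z,(v-p["cy"])/p["fy"]*Z,Z]-t)@R
    tp=P[P[:,2]>0.09]
    print(n,len(P),len(tp),"z",np.percentile(P[:,2],[5,50,95]),"minmax top",tp.min(0),tp.max(0))
    (cc,r)=cv2.minEnclosingCircle(tp[:,:2].astype(np.float32)); print(cc,r)
    cn=max(cv2.findContours(k,0,1)[0],key=cv2.contourArea); W=onplane(c,cn[:,0],0.098); print("ray circle",cv2.minEnclosingCircle(W[:,:2].astype(np.float32)))
    cv2.imwrite(f"pics/{n}_crop.png",cv2.resize(im[y0:y1,x0:x1,::-1],None,fx=7,fy=7,interpolation=2))
    # surroundings
    vv,uu=np.mgrid[0:384,0:512]
    PP=((np.stack([(uu-p["cx"])/p["fx"]*d,(vv-p["cy"])/p["fy"]*d,d],-1)-t)@R)
    for q in [(261,227),(328,218),(146,200),(242,160),(205,175)]:
        if n=="top": print(q,PP[q[1],q[0]])
a=cv2.imread("pics/top_crop.png");b=cv2.imread("pics/side_crop.png")
cv2.imwrite("pics/c1.png",np.hstack([a,cv2.resize(b,(350*a.shape[0]//350 if 0 else b.shape[1],a.shape[0]))]))
E
```

```text
top 420 410 z [0.09109873 0.09818601 0.10433381] minmax top [0.44482578 0.14570709 0.09012386] [0.53281967 0.23706806 0.10798551]
(0.4882580041885376, 0.19163887202739716) 0.04621642827987671
ray circle ((0.4876568019390106, 0.19117750227451324), 0.04614406079053879)
(261, 227) [ 0.46247136 -0.00147679  0.02147415]
(328, 218) [ 0.48643614 -0.2251997   0.09406251]
(146, 200) [0.55519709 0.40149777 0.03396944]
(242, 160) [0.68792119 0.06408861 0.07949517]
(205, 175) [ 0.65264015  0.20108689 -0.00562087]
side 301 240 z [0.08062254 0.09682143 0.10011356] minmax top [0.44394222 0.13872966 0.09000843] [0.5355665  0.23594438 0.10148711]
(0.4885154366493225, 0.18782104551792145) 0.049818720668554306
ray circle ((0.4896669387817383, 0.17671282589435577), 0.059297431260347366)
```

View pics/c1.png

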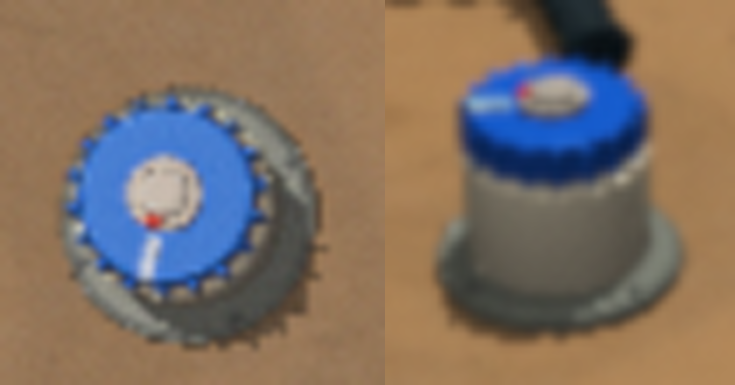

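The white line points roughly towards the robot (-x), close to the red mark. The collar centre is about (0.488, 0.191). I'll drive the collar with a corner of the shut fingertips and turn the tool along with it. First I move near and shut the fingers.

Emit:
{"method": "play_rows", "body": {"plan": [[-0.67,-0.45,0,0.12,0],[-0.67,-0.45,0,0.235,0],[-0.67,-0.45,0,0.235,0],[-0.67,-0.45,0,0.235,0],[-0.67,-0.45,0,0.235,0],[-0.67,-0.45,0,0.235,0],[-0.67,-0.45,0,0.235,0],[-0.67,-0.45,0,0.235,0],[-0.67,-0.45,0,0.235,0],[-0.67,-0.45,0,0.235,0],[-0.67,-0.45,0,0.235,0],[-0.67,-0.45,0,0.235,0],[-0.67,-0.45,0,0.235,0],[-0.67,-0.45,0,0.235,0]], "squeeze": 20}}

```text
time_s: 1.27
eef_pos: [0.3367, 0.4209, 0.2311]
ee_rot: [[0.258, 0.966, -0.0], [0.966, -0.258, -0.0], [-0.0, -0.0, -1.0]]
force: [-0.3, -0.6, -0.6]
width: 0.0002
gripper_force: 0.0
```

```bash
cat >> h.py <<'E'
C=np.array([0.488,0.191])
def goto(xy,z,yaw):
    s=get_state(); R=s["ee_rot"]; d=R.T@(np.array([*xy,z])-s["eef_pos"])
    y=np.degrees(np.arctan2(R[1,0],R[0,0])); print("t",s["time_s"],"pos",s["eef_pos"].round(4),"yaw",y.round(2),"j",s["joint_positions"].round(1),"w",s["width"],"F",s["force"].round(1))
    print("-> shift",(d/0.25).round(4),"turn",round(((y-yaw+180)%360-180)/360,4))
E
python3 - <<'E'
from h import *
a=np.radians(117); goto(C+0.075*np.array([np.cos(a),np.sin(a)]),0.231,-10)
c=cam("wrist");R=get_state()["ee_rot"];o=-c[1].T@c[2];print("cam in tool",R.T@(o-get_state()["eef_pos"]),"axis",R.T@c[1].T[:,2], c[0]["fx"])
E
```

```text
t 1.2667 pos [0.3367 0.4209 0.2311] yaw 75.04 j [45.  21.4 89.2 -0.  69.4 60. ] w 0.00017525251283579765 F [-0.3 -0.6 -0.6]
-> shift [-5.092e-01  6.216e-01  4.000e-04] turn 0.2362
cam in tool [ 0.07652036  0.00039856 -0.14279208] axis [-3.02520833e-01 -5.17780298e-04  9.53142632e-01] 291.3426491174288
```

Emit:
{"method": "play_rows", "body": {"plan": [[-0.25,0.31,0,0.118,0],[-0.51,0.62,0,0.236,0],[-0.51,0.62,0,0.236,0],[-0.51,0.62,0,0.236,0],[-0.51,0.62,0,0.236,0],[-0.51,0.62,0,0.236,0],[-0.51,0.62,0,0.236,0],[-0.51,0.62,0,0.236,0],[-0.51,0.62,0,0.236,0],[-0.51,0.62,0,0.236,0],[-0.51,0.62,0,0.236,0],[-0.51,0.62,0,0.236,0],[-0.51,0.62,0,0.236,0],[-0.51,0.62,0,0.236,0]]}}

```text
time_s: 2.43
eef_pos: [0.453, 0.2574, 0.2312]
ee_rot: [[0.986, -0.17, -0.0], [-0.17, -0.986, -0.0], [-0.0, 0.0, -1.0]]
force: [-0.1, -0.7, 0.7]
width: 0.0001
gripper_force: 0.0
```

```bash
cat >> h.py <<'E'
def look(name):
    s=get_state(); c=cam("wrist"); im,d=viewer.read_camera("wrist")
    hsv=cv2.cvtColor(im,cv2.COLOR_RGB2HSV)
    m=cv2.inRange(hsv,(100,120,60),(125,255,255)); cn=max(cv2.findContours(m,0,1)[0],key=cv2.contourArea)
    # rectified bird's eye on plane z=.098, 4 px/mm, centre C: row down=-x, col right=-y (as the top view)
    g=np.mgrid[-70:70.01:.25,-70:70.01:.25]/1000; X=np.stack([C[0]-g[0],C[1]-g[1],np.full_like(g[0],.098)],-1)
    p,R,t=c; q=X@R.T+t; mp=np.stack([q[...,0]/q[...,2]*p["fx"]+p["cx"],q[...,1]/q[...,2]*p["fy"]+p["cy"]],-1).astype(np.float32)
    b=cv2.remap(im,mp[...,0],mp[...,1],1); np.savez(f"pics/{name}.npz",im=im,d=d,b=b)
    cv2.imwrite(f"pics/{name}.png",np.hstack([im[:,:,::-1]])); cv2.imwrite(f"pics/{name}_b.png",b[:,:,::-1]); return im,d,b
E
python3 - <<'E'
from h import *
goto(C,0.231,-10)
im,d,b=look("w1")
h,w=b.shape[:2]; s=cv2.resize(im,(341,256))
cv2.imwrite("pics/w1_v.png",np.hstack([b[:,:,::-1][30:-30,30:-30],np.pad(s[:,48:298],((0,501-256),(0,0),(0,0)))[:,:,::-1]]))
E
```

```text
t 2.4333 pos [0.453  0.2574 0.2312] yaw -9.77 j [ 23.   20.   91.6   0.   68.4 122.8] w 0.00010269808064367876 F [-0.1 -0.7  0.7]
-> shift [0.183  0.2382 0.0009] turn 0.0007
```

View pics/w1_v.png

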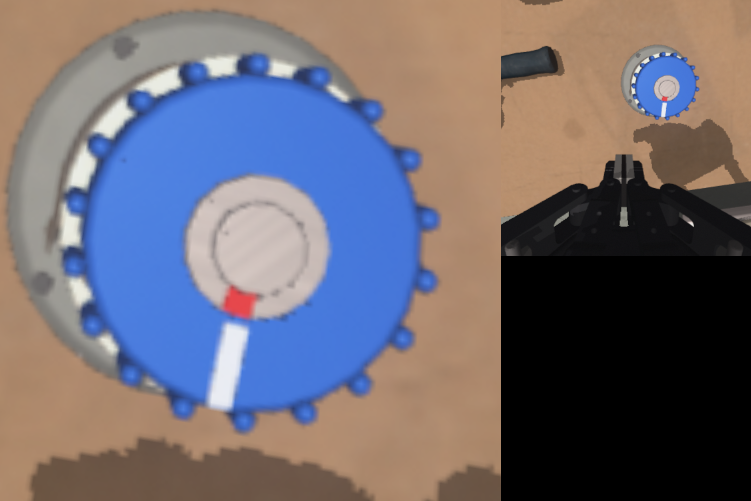

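The rectified view is on the left, with the holder's red mark and white line almost aligned, just left of straight down. The line sits in a gap between ribs at about (220,405). The closed fingertip appears in the wrist image on the right at (624,160). Now I fit the centre, rib angles and tip size.

```bash
cat >> h.py <<'E'
def angles(b,verbose=True):
    hsv=cv2.cvtColor(b,cv2.COLOR_RGB2HSV)
    m=cv2.inRange(hsv,(100,110,40),(125,255,255)); k=cv2.morphologyEx(cv2.morphologyEx(m,cv2.MORPH_CLOSE,np.ones((45,45))),cv2.MORPH_OPEN,cv2.getStructuringElement(2,(61,61)))
    cn=max(cv2.findContours(k,0,1)[0],key=cv2.contourArea); 
    (cu,cv_),r=cv2.fitEllipse(cn)[0],np.mean(cv2.fitEllipse(cn)[1])/2
    c=C+np.array([280-cv_,280-cu])*.25e-3
    def pol(mask,r0,r1):
        v,u=np.nonzero(mask); x=(cv_-v)*.25;y=(cu-u)*.25; R=np.hypot(x,y); s=(R>r0)&(R<r1)
        return np.arctan2(y[s],x[s]),R[s]
    w=cv2.inRange(hsv,(0,0,170),(179,70,255)); red=cv2.inRange(hsv,(0,120,120),(8,255,255))|cv2.inRange(hsv,(170,120,120),(179,255,255))
    ma=lambda a:np.degrees(np.angle(np.exp(1j*a).mean()))%360 if len(a) else None
    wl=pol(w,23,40)[0]; rd=pol(red,8,19)[0]
    a,_=pol(m,44.5,47.5); ph=np.degrees(np.angle(np.exp(18j*a).mean()))/18%20
    print("centre",c.round(4),"core r mm",r*.25,"line",ma(wl),len(wl),"red",ma(rd),len(rd),"rib phase mod20",ph)
    return c
E
python3 - <<'E'
from h import *
z=np.load("pics/w1.npz"); angles(z["b"])
c=cam("wrist");p,R,t=c; d=z["d"]; vv,uu=np.mgrid[0:384,0:512]
P=(np.stack([(uu-p["cx"])/p["fx"]*d,(vv-p["cy"])/p["fy"]*d,d],-1)-t)@R
s=get_state(); T=(P-s["eef_pos"])@s["ee_rot"]
for a,b in [(-.003,.004),(-.008,-.003),(-.015,-.008),(-.025,-.015),(-.04,-.025)]:
    q=T[(T[...,2]>a)&(T[...,2]<b)&(abs(T[...,0])<.05)&(abs(T[...,1])<.05)&(d>0)]
    if len(q): print(a,b,len(q),q.min(0).round(4),q.max(0).round(4))
E
```

```text
centre [0.4902 0.1912] core r mm 44.28763198852539 line 170.07696160919545 1689 red 170.24166094191602 636 rib phase mod20 17.603302962103037
-0.008 -0.003 99 [ 0.0065 -0.0105 -0.008 ] [ 0.0117  0.0127 -0.0039]
-0.015 -0.008 328 [ 0.0064 -0.0125 -0.015 ] [ 0.012   0.0146 -0.008 ]
-0.025 -0.015 594 [ 0.0061 -0.0126 -0.025 ] [ 0.012   0.0146 -0.015 ]
-0.04 -0.025 1162 [-0.0108 -0.0147 -0.04  ] [ 0.0124  0.0146 -0.025 ]
```

```bash
sed -i 's/^C=.*/C=np.array([0.4898,0.1912])/' h.py; cat >> h.py <<'E'
def at(th,rho,z):
    a=np.radians(th); goto(C+rho*np.array([np.cos(a),np.sin(a)]),z,th-130)
E
python3 -c "
from h import *
at(127.6,.075,.08)"
```

```text
t 2.4833 pos [0.453  0.2575 0.2312] yaw -9.76 j [ 23.   19.9  91.6   0.   68.4 122.8] w -7.195329119168438e-05 F [ 0.3 -0.2 -0.3]
-> shift [-0.0307  0.0331  0.6049] turn -0.0205
```

Emit:
{"method": "play_rows", "body": {"plan": [[-0.031,0.033,0.0,-0.0205,0],[-0.031,0.033,0.0,-0.0205,0],[-0.031,0.033,0.15,-0.0205,0],[-0.031,0.033,0.3,-0.0205,0],[-0.031,0.033,0.42,-0.0205,0],[-0.031,0.033,0.52,-0.0205,0],[-0.031,0.033,0.58,-0.0205,0],[-0.031,0.033,0.605,-0.0205,0],[-0.031,0.033,0.605,-0.0205,0],[-0.031,0.033,0.605,-0.0205,0]]}}

```text
time_s: 3.32
eef_pos: [0.4444, 0.2509, 0.0805]
ee_rot: [[0.999, -0.048, 0.0], [-0.048, -0.999, 0.0], [0.0, -0.0, -1.0]]
force: [0.0, -0.0, 0.6]
width: -0.0003
gripper_force: 0.0
```

```bash
python3 -c "
from h import *
at(127.6,.0615,.08)"
```

```text
t 3.3167 pos [0.4444 0.2509 0.0805] yaw -2.74 j [ 22.7  31.3 102.4  -0.   46.3 115.5] w -0.0002989215705333063 F [ 0.  -0.   0.6]
-> shift [0.0334 0.0424 0.0021] turn -0.0009
```

Emit:
{"method": "play_rows", "body": {"plan": [[0.008,0.01,0,0,0],[0.016,0.02,0,0,0],[0.024,0.03,0,0,0],[0.03,0.038,0,0,0],[0.0334,0.0424,0,0,0],[0.0334,0.0424,0,0,0],[0.0334,0.0424,0,0,0]]}}

```text
time_s: 3.9
eef_pos: [0.4519, 0.2396, 0.0801]
ee_rot: [[0.999, -0.048, 0.0], [-0.048, -0.999, 0.0], [0.0, -0.0, -1.0]]
force: [0.2, 0.5, -0.7]
width: -0.0
gripper_force: 0.0
```

```bash
python3 - <<'E'
from h import *
im,d,b=look("w2"); goto(C,.08,0)
a=np.radians(50)
a=.0615*np.array([np.cos(a),np.sin(a)])
for f in range(6,121,6):
    q=np.radians(-f); M=np.array([[np.cos(q),-np.sin(q)],[np.sin(q),np.cos(q)]])
    print([*map(float,((a-M@a)/.25).round(4)),0,round(-f/360,4),0],end=", ")
E
```

```text
t 3.95 pos [0.4518 0.2397 0.0801] yaw -2.75 j [ 21.3  31.4 102.2   0.   46.4 114. ] w -0.00016409700605256314 F [-0.5  0.4 -1.4]
-> shift [0.1611 0.1864 0.0003] turn -0.0076
[-0.0188, 0.0176, 0, -0.0167, 0], [-0.0357, 0.037, 0, -0.0333, 0], [-0.0505, 0.0581, 0, -0.05, 0], [-0.063, 0.0806, 0, -0.0667, 0], [-0.073, 0.1043, 0, -0.0833, 0], [-0.0806, 0.1289, 0, -0.1, 0], [-0.0855, 0.1542, 0, -0.1167, 0], [-0.0877, 0.1799, 0, -0.1333, 0], [-0.0873, 0.2056, 0, -0.15, 0], [-0.0841, 0.2312, 0, -0.1667, 0], [-0.0783, 0.2563, 0, -0.1833, 0], [-0.07, 0.2806, 0, -0.2, 0], [-0.0591, 0.3039, 0, -0.2167, 0], [-0.0458, 0.326, 0, -0.2333, 0], [-0.0303, 0.3466, 0, -0.25, 0], [-0.0128, 0.3654, 0, -0.2667, 0], [0.0067, 0.3823, 0, -0.2833, 0], [0.0278, 0.3971, 0, -0.3, 0], [0.0503, 0.4096, 0, -0.3167, 0], [0.074, 0.4196, 0, -0.3333, 0],
```

View pics/w2.png

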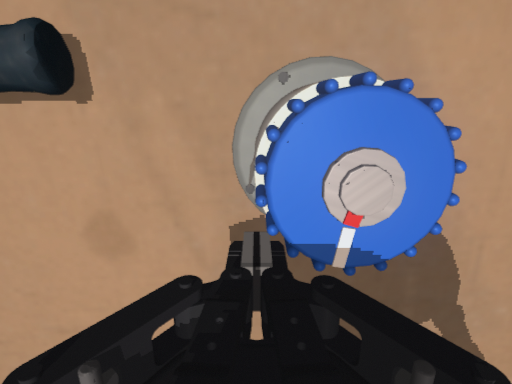

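The fingertip corner at (285,245) sits in the gap between the ribs at (272,229) and (293,252), without force. I start the first stroke with 60°.

Emit:
{"method": "play_rows", "body": {"plan": [[-0.0096,0.0086,0,-0.0083,0],[-0.0188,0.0176,0,-0.0167,0],[-0.0275,0.0271,0,-0.025,0],[-0.0357,0.037,0,-0.0333,0],[-0.0505,0.0581,0,-0.05,0],[-0.063,0.0806,0,-0.0667,0],[-0.073,0.1043,0,-0.0833,0],[-0.0806,0.1289,0,-0.1,0],[-0.0855,0.1542,0,-0.1167,0],[-0.0877,0.1799,0,-0.1333,0],[-0.0873,0.2056,0,-0.15,0],[-0.0841,0.2312,0,-0.1667,0],[-0.0841,0.2312,0,-0.1667,0]]}}

```text
time_s: 5.03
eef_pos: [0.4278, 0.1823, 0.08]
ee_rot: [[0.536, 0.844, -0.001], [0.844, -0.536, -0.0], [-0.0, -0.0, -1.0]]
force: [-0.2, -0.5, 0.2]
width: -0.0001
gripper_force: 0.4
```

```bash
python3 - <<'E'
from h import *
im,d,b=look("w3"); angles(b); at(187.3,.0615,.08)
E
```

```text
centre [0.489  0.1922] core r mm 44.48872184753418 line 206.07756502348866 1714 red 179.81781556208014 837 rib phase mod20 11.33317603608491
t 5.0833 pos [0.4279 0.1827 0.08  ] yaw 57.15 j [ 15.8  29.  108.6  -0.   42.4  48.6] w -4.214901453172345e-05 F [-1.6 -1.3 -0. ]
-> shift [0.0042 0.0017 0.    ] turn -0.0004
```

View pics/w3.png

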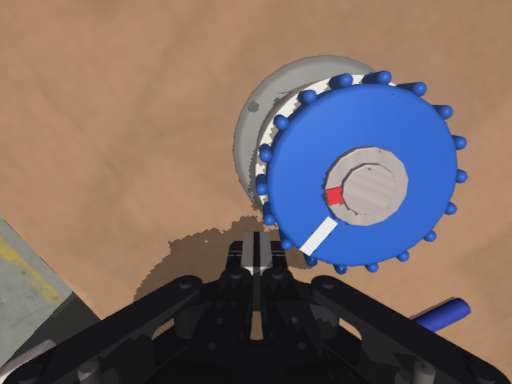

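The line moved only about 35–40°, so the corner slipped over one rib and sits too shallow. I press in deeper, about 3 mm.

Emit:
{"method": "play_rows", "body": {"plan": [[0.0026,0.0031,0,0,0],[0.0052,0.0062,0,0,0],[0.0078,0.0093,0,0,0],[0.0078,0.0093,0,0,0]]}}

```text
time_s: 5.42
eef_pos: [0.4286, 0.1832, 0.0796]
ee_rot: [[0.543, 0.84, -0.005], [0.84, -0.543, -0.001], [-0.004, -0.003, -1.0]]
force: [-11.7, -3.3, 6.5]
width: -0.0003
gripper_force: 5.6
```

```bash
python3 - <<'E'
from h import *
s=get_state();print(np.hypot(*(s["eef_pos"][:2]-C)),np.degrees(np.arctan2(*(s["eef_pos"][:2]-C)[::-1]))); at(187.3,.0585,.08)
E
```

```text
0.061711418385112356 -172.50495658475833
t 5.4167 pos [0.4286 0.1832 0.0796] yaw 57.09 j [ 15.8  29.2 108.3   0.   42.8  48.7] w -0.00027942024596174045 F [-11.7  -3.3   6.5]
-> shift [ 0.0089  0.0093 -0.0017] turn -0.0006
```

The arm is compliant and now gives about 12 N of preload on the rim. That is plenty of grip, so I continue the orbit with this inward preload.

```bash
python3 - <<'E'
from h import *
a=np.radians(50)
a=.059*np.array([np.cos(a),np.sin(a)])
for f in range(6,121,6):
    q=np.radians(-f); M=np.array([[np.cos(q),-np.sin(q)],[np.sin(q),np.cos(q)]])
    print([*map(float,((a-M@a)/.25).round(3)),0,round(-f/360,4),0],end=", ")
E
```

```text
[-0.018, 0.017, 0, -0.0167, 0], [-0.034, 0.035, 0, -0.0333, 0], [-0.048, 0.056, 0, -0.05, 0], [-0.06, 0.077, 0, -0.0667, 0], [-0.07, 0.1, 0, -0.0833, 0], [-0.077, 0.124, 0, -0.1, 0], [-0.082, 0.148, 0, -0.1167, 0], [-0.084, 0.173, 0, -0.1333, 0], [-0.084, 0.197, 0, -0.15, 0], [-0.081, 0.222, 0, -0.1667, 0], [-0.075, 0.246, 0, -0.1833, 0], [-0.067, 0.269, 0, -0.2, 0], [-0.057, 0.292, 0, -0.2167, 0], [-0.044, 0.313, 0, -0.2333, 0], [-0.029, 0.332, 0, -0.25, 0], [-0.012, 0.351, 0, -0.2667, 0], [0.006, 0.367, 0, -0.2833, 0], [0.027, 0.381, 0, -0.3, 0], [0.048, 0.393, 0, -0.3167, 0], [0.071, 0.403, 0, -0.3333, 0],
```

Emit:
{"method": "play_rows", "body": {"plan": [[-0.009,0.008,0,-0.0083,0],[-0.018,0.017,0,-0.0167,0],[-0.034,0.035,0,-0.0333,0],[-0.048,0.056,0,-0.05,0],[-0.06,0.077,0,-0.0667,0],[-0.07,0.1,0,-0.0833,0],[-0.077,0.124,0,-0.1,0],[-0.082,0.148,0,-0.1167,0],[-0.084,0.173,0,-0.1333,0],[-0.084,0.197,0,-0.15,0],[-0.081,0.222,0,-0.1667,0],[-0.081,0.222,0,-0.1667,0]]}}

```text
time_s: 6.42
eef_pos: [0.4661, 0.135, 0.0797]
ee_rot: [[-0.462, 0.887, -0.003], [0.887, 0.462, -0.002], [-0.001, -0.003, -1.0]]
force: [-5.6, -20.0, 5.8]
width: 0.0
gripper_force: 9.2
```

```bash
cat >> h.py <<'E'
def rad():
    s=get_state(); v=s["eef_pos"][:2]-C; r=np.hypot(*v); u=v/r; F=s["force"][:2]
    print("rho",r.round(4),"th",np.degrees(np.arctan2(v[1],v[0]))%360,"Frad,Ftan(ccw)",(F@u).round(1),(F@[-u[1],u[0]]).round(1),s["force"][2].round(1))
E
python3 - <<'E'
from h import *
rad(); im,d,b=look("w4"); angles(b); at(247.3,.0585,.08)
E
```

```text
rho 0.061 th 247.138544585941 Frad,Ftan(ccw) 20.6 2.6 5.8
centre [0.4874 0.1906] core r mm 44.541873931884766 line 265.65066677657757 1702 red 156.48073931668475 615 rib phase mod20 10.812978508629035
t 6.4667 pos [0.4658 0.1351 0.0797] yaw 117.24 j [ 9.200e+00  3.010e+01  1.058e+02 -1.000e-01  4.430e+01 -1.790e+01] w -2.038201045686529e-05 F [ -5.  -19.5   5.6]
-> shift [ 0.0049  0.0089 -0.0012] turn -0.0002
```

View pics/w4.png

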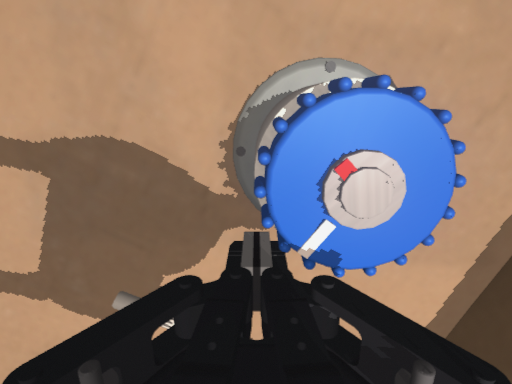

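The line has moved exactly with the tool (60° for 60°), so there was no slip. I continue with the same stroke.

Emit:
{"method": "play_rows", "body": {"plan": [[-0.009,0.008,0,-0.0083,0],[-0.019,0.015,0,-0.0167,0],[-0.035,0.033,0,-0.0333,0],[-0.049,0.054,0,-0.05,0],[-0.061,0.076,0,-0.0667,0],[-0.071,0.099,0,-0.0833,0],[-0.078,0.123,0,-0.1,0],[-0.084,0.148,0,-0.1167,0],[-0.086,0.173,0,-0.1333,0],[-0.086,0.197,0,-0.15,0],[-0.084,0.223,0,-0.1667,0],[-0.084,0.223,0,-0.1667,0]]}}

```text
time_s: 7.47
eef_pos: [0.5284, 0.1436, 0.0803]
ee_rot: [[-0.999, 0.043, 0.003], [0.043, 0.999, -0.0], [-0.003, -0.0, -1.0]]
force: [6.4, -6.4, -0.5]
width: -0.0002
gripper_force: 4.4
```

```bash
python3 - <<'E'
from h import *
rad(); im,d,b=look("w5"); angles(b); at(307.3,.0585,.08)
E
```

```text
rho 0.0612 th 309.0462584822268 Frad,Ftan(ccw) 9.0 1.0 -0.5
centre [0.4883 0.1889] core r mm 44.260881423950195 line 327.008156376548 1519 red 142.67395318188653 781 rib phase mod20 12.833940728369557
t 7.5167 pos [0.5281 0.1435 0.0802] yaw 177.25 j [  9.   33.3  97.3  -0.1  49.2 -78.2] w 6.789269928354308e-05 F [ 8.3 -6.4 -2.1]
-> shift [0.0115 0.004  0.0009] turn -0.0001
```

Again a clean 60°. One more 60° before the wrist limit.

Emit:
{"method": "play_rows", "body": {"plan": [[-0.008,0.009,0,-0.0083,0],[-0.016,0.018,0,-0.0167,0],[-0.032,0.036,0,-0.0333,0],[-0.046,0.057,0,-0.05,0],[-0.058,0.078,0,-0.0667,0],[-0.068,0.101,0,-0.0833,0],[-0.075,0.125,0,-0.1,0],[-0.08,0.149,0,-0.1167,0],[-0.082,0.174,0,-0.1333,0],[-0.082,0.198,0,-0.15,0],[-0.079,0.223,0,-0.1667,0],[-0.079,0.223,0,-0.1667,0]]}}

```text
time_s: 8.52
eef_pos: [0.5503, 0.1998, 0.0804]
ee_rot: [[-0.536, -0.844, 0.004], [-0.844, 0.536, 0.001], [-0.003, -0.003, -1.0]]
force: [7.3, 2.5, -1.4]
width: -0.0001
gripper_force: 3.7
```

```bash
python3 - <<'E'
from h import *
rad(); im,d,b=look("w6"); angles(b); at(7.3,.0585,.08)
E
```

```text
rho 0.0611 th 8.084273103176306 Frad,Ftan(ccw) 7.6 1.4 -1.4
centre [0.4902 0.1882] core r mm 44.45536422729492 line 25.567440624714376 1593 red 148.63795537007383 384 rib phase mod20 10.788366778379713
t 8.5667 pos [0.5503 0.1995 0.0804] yaw -122.72 j [  14.1   35.5   91.8    0.    52.5 -133.2] w -0.0006468779578843319 F [ 8.9  2.1 -2.6]
-> shift [0.0084 0.0065 0.0017] turn -0.0001
```

Good: about 215° is done, with slip-free drive. Now I retreat, lift and rewind the wrist by 240°.

Emit:
{"method": "play_rows", "body": {"plan": [[-0.02,-0.024,0,0,0],[-0.04,-0.047,0,0,0],[-0.05,-0.06,-0.12,0.02,0],[-0.05,-0.06,-0.24,0.333,0],[-0.05,-0.06,-0.24,0.333,0],[-0.05,-0.06,-0.24,0.333,0],[-0.05,-0.06,-0.24,0.333,0],[-0.05,-0.06,-0.24,0.333,0],[-0.05,-0.06,-0.24,0.333,0],[-0.05,-0.06,-0.24,0.333,0],[-0.05,-0.06,-0.24,0.333,0],[-0.05,-0.06,-0.24,0.333,0],[-0.05,-0.06,-0.24,0.333,0],[-0.05,-0.06,-0.24,0.333,0],[-0.05,-0.06,-0.24,0.333,0],[-0.05,-0.06,-0.24,0.333,0],[-0.05,-0.06,-0.24,0.333,0],[-0.05,-0.06,-0.24,0.333,0],[-0.05,-0.06,-0.24,0.333,0],[-0.05,-0.06,-0.24,0.333,0]]}}

```text
time_s: 10.23
eef_pos: [0.5682, 0.2005, 0.1399]
ee_rot: [[-0.455, 0.891, -0.0], [0.891, 0.455, -0.0], [0.0, -0.0, -1.0]]
force: [0.3, 0.0, 0.1]
width: -0.0001
gripper_force: 0.0
```

```bash
python3 - <<'E'
from h import *
at(128,.075,.14)
E
```

```text
t 10.2333 pos [0.5682 0.2005 0.1399] yaw 117.06 j [ 13.8  32.2  86.3  -0.   61.6 -13.3] w -7.730394429155813e-05 F [0.3 0.  0.1]
-> shift [ 4.039e-01 -3.531e-01 -2.000e-04] turn 0.3307
```

Emit:
{"method": "play_rows", "body": {"plan": [[0.404,-0.353,0,0.331,0],[0.404,-0.353,0,0.331,0],[0.404,-0.353,0,0.331,0],[0.404,-0.353,0,0.331,0],[0.404,-0.353,0,0.331,0],[0.404,-0.353,0,0.331,0],[0.404,-0.353,0,0.331,0],[0.404,-0.353,0,0.331,0],[0.404,-0.353,0,0.331,0],[0.404,-0.353,0,0.331,0],[0.404,-0.353,0,0.331,0],[0.404,-0.353,0,0.331,0],[0.404,-0.353,0,0.331,0],[0.404,-0.353,0,0.331,0],[0.404,-0.353,0.06,0.331,0],[0.404,-0.353,0.12,0.331,0],[0.404,-0.353,0.18,0.331,0],[0.404,-0.353,0.24,0.331,0],[0.404,-0.353,0.24,0.331,0],[0.404,-0.353,0.24,0.331,0]]}}

```text
time_s: 11.9
eef_pos: [0.4428, 0.2494, 0.0798]
ee_rot: [[1.0, -0.028, -0.001], [-0.028, -1.0, -0.001], [-0.001, 0.001, -1.0]]
force: [-0.6, 0.3, 0.1]
width: -0.0002
gripper_force: 0.0
```

```bash
python3 - <<'E'
from h import *
rad(); im,d,b=look("w7"); angles(b); at(128,.0585,.08)
E
```

```text
rho 0.0748 th 128.9375010841972 Frad,Ftan(ccw) 0.6 0.3 0.1
centre [0.4905 0.1922] core r mm 44.616037368774414 line 16.8629399972434 1711 red 178.91933648391603 685 rib phase mod20 10.621697767463287
t 11.95 pos [0.4432 0.2495 0.0804] yaw -1.62 j [ 22.7  31.2 102.6  -0.   46.2 114.3] w 0.00014292634079718283 F [ 0.  -0.5 -0. ]
-> shift [0.0439 0.0476 0.0014] turn 0.0011
```

Emit:
{"method": "play_rows", "body": {"plan": [[0.02,0.022,0,0,0],[0.032,0.035,0,0,0],[0.036,0.039,0,0,0],[0.04,0.0435,0,0,0],[0.044,0.0475,0,0,0],[0.044,0.0475,0,0,0],[0.044,0.0475,0,0,0]]}}

```text
time_s: 12.53
eef_pos: [0.4516, 0.238, 0.0805]
ee_rot: [[1.0, -0.031, -0.003], [-0.031, -1.0, 0.002], [-0.003, -0.002, -1.0]]
force: [-17.3, 19.5, 8.0]
width: -0.0002
gripper_force: 12.7
```

```bash
python3 - <<'E'
from h import *
rad();at(128,.0585,.08)
E
```

```text
rho 0.0604 th 129.19007921186116 Frad,Ftan(ccw) 26.0 1.1 8.0
t 12.5333 pos [0.4516 0.238  0.0805] yaw -1.77 j [ 21.   31.4 102.2   0.2  46.5 112.6] w -0.00023776303220326544 F [-17.3  19.5   8. ]
-> shift [0.0088 0.0027 0.0019] turn 0.0006
```

```bash
cat >> h.py <<'E'
def orbit(r0,r1,fs):
    u=np.array([np.cos(np.radians(50)),np.sin(np.radians(50))])
    for f in fs:
        q=np.radians(-f); M=np.array([[np.cos(q),-np.sin(q)],[np.sin(q),np.cos(q)]])
        print([*map(float,((r0*u-M@u*r1)/.25).round(3)),0,round(-f/360,4),0],end=", ")
    print()
E
python3 - <<'E'
from h import *
fs=[3,6,12,18,24,30,36,42,48,54,60,66,72,78,84,90,96,102,108,114]
orbit(.0585,.060,fs)
orbit(.060,.060,fs)
E
```

```text
[-0.013, 0.004, 0, -0.0083, 0], [-0.022, 0.013, 0, -0.0167, 0], [-0.039, 0.031, 0, -0.0333, 0], [-0.053, 0.052, 0, -0.05, 0], [-0.065, 0.074, 0, -0.0667, 0], [-0.075, 0.097, 0, -0.0833, 0], [-0.082, 0.121, 0, -0.1, 0], [-0.087, 0.146, 0, -0.1167, 0], [-0.089, 0.171, 0, -0.1333, 0], [-0.089, 0.196, 0, -0.15, 0], [-0.086, 0.221, 0, -0.1667, 0], [-0.08, 0.245, 0, -0.1833, 0], [-0.072, 0.269, 0, -0.2, 0], [-0.061, 0.292, 0, -0.2167, 0], [-0.049, 0.313, 0, -0.2333, 0], [-0.033, 0.334, 0, -0.25, 0], [-0.016, 0.352, 0, -0.2667, 0], [0.003, 0.368, 0, -0.2833, 0], [0.023, 0.383, 0, -0.3, 0], [0.045, 0.395, 0, -0.3167, 0], 
[-0.009, 0.008, 0, -0.0083, 0], [-0.018, 0.017, 0, -0.0167, 0], [-0.035, 0.036, 0, -0.0333, 0], [-0.049, 0.057, 0, -0.05, 0], [-0.061, 0.079, 0, -0.0667, 0], [-0.071, 0.102, 0, -0.0833, 0], [-0.079, 0.126, 0, -0.1, 0], [-0.083, 0.15, 0, -0.1167, 0], [-0.086, 0.175, 0, -0.1333, 0], [-0.085, 0.201, 0, -0.15, 0], [-0.082, 0.226, 0, -0.1667, 0], [-0.076, 0.25, 0, -0.1833, 0], [-0.068, 0.274, 0, -0.2, 0], [-0.058, 0.297, 0, -0.2167, 0], [-0.045, 0.318, 0, -0.2333, 0], [-0.03, 0.338, 0, -0.25, 0], [-0.012, 0.356, 0, -0.2667, 0], [0.007, 0.373, 0, -0.2833, 0], [0.027, 0.387, 0, -0.3, 0], [0.049, 0.4, 0, -0.3167, 0],
```

Emit:
{"method": "play_rows", "body": {"plan": [[-0.013,0.004,0,-0.0083,0],[-0.022,0.013,0,-0.0167,0],[-0.039,0.031,0,-0.0333,0],[-0.053,0.052,0,-0.05,0],[-0.065,0.074,0,-0.0667,0],[-0.075,0.097,0,-0.0833,0],[-0.082,0.121,0,-0.1,0],[-0.087,0.146,0,-0.1167,0],[-0.089,0.171,0,-0.1333,0],[-0.089,0.196,0,-0.15,0],[-0.086,0.221,0,-0.1667,0],[-0.08,0.245,0,-0.1833,0],[-0.072,0.269,0,-0.2,0],[-0.061,0.292,0,-0.2167,0],[-0.049,0.313,0,-0.2333,0],[-0.033,0.334,0,-0.25,0],[-0.016,0.352,0,-0.2667,0],[0.003,0.368,0,-0.2833,0],[0.023,0.383,0,-0.3,0],[0.045,0.395,0,-0.3167,0]]}}

```text
time_s: 14.2
eef_pos: [0.4621, 0.1375, 0.0805]
ee_rot: [[-0.384, 0.923, 0.0], [0.923, 0.384, 0.0], [-0.0, 0.0, -1.0]]
force: [-2.6, 0.5, -0.2]
width: -0.0001
gripper_force: 0.5
```

```bash
python3 - <<'E'
from h import *
rad(); im,d,b=look("w8"); angles(b); at(242.6,.059,.08)
E
```

```text
rho 0.0604 th 242.74747057250926 Frad,Ftan(ccw) 0.8 -2.5 -0.2
centre [0.4874 0.1908] core r mm 44.46885108947754 line 118.45360773033406 1703 red 159.33076707378657 623 rib phase mod20 11.721086888986612
t 14.25 pos [0.4633 0.1372 0.0806] yaw 113.06 j [  9.4  29.8 106.2  -0.   43.9 -13.6] w -3.9719274982151697e-07 F [ 0.1 -0.8 -0.6]
-> shift [ 0.0071 -0.      0.0023] turn 0.0013
```

```bash
python3 - <<'E'
from h import *
fs=[3,6,12,18,24,30,36,42,48,54,60,66,72,78,84,90,96,102,108,114]
orbit(.060,.059,fs)
E
```

```text
[-0.007, 0.011, 0, -0.0083, 0], [-0.015, 0.02, 0, -0.0167, 0], [-0.032, 0.039, 0, -0.0333, 0], [-0.046, 0.059, 0, -0.05, 0], [-0.058, 0.08, 0, -0.0667, 0], [-0.067, 0.103, 0, -0.0833, 0], [-0.075, 0.127, 0, -0.1, 0], [-0.079, 0.151, 0, -0.1167, 0], [-0.082, 0.176, 0, -0.1333, 0], [-0.081, 0.2, 0, -0.15, 0], [-0.078, 0.225, 0, -0.1667, 0], [-0.073, 0.249, 0, -0.1833, 0], [-0.065, 0.272, 0, -0.2, 0], [-0.054, 0.295, 0, -0.2167, 0], [-0.041, 0.316, 0, -0.2333, 0], [-0.027, 0.336, 0, -0.25, 0], [-0.01, 0.354, 0, -0.2667, 0], [0.009, 0.37, 0, -0.2833, 0], [0.029, 0.384, 0, -0.3, 0], [0.051, 0.396, 0, -0.3167, 0],
```

Emit:
{"method": "play_rows", "body": {"plan": [[-0.007,0.011,0,-0.0083,0],[-0.015,0.02,0,-0.0167,0],[-0.032,0.039,0,-0.0333,0],[-0.046,0.059,0,-0.05,0],[-0.058,0.08,0,-0.0667,0],[-0.067,0.103,0,-0.0833,0],[-0.075,0.127,0,-0.1,0],[-0.079,0.151,0,-0.1167,0],[-0.082,0.176,0,-0.1333,0],[-0.081,0.2,0,-0.15,0],[-0.078,0.225,0,-0.1667,0],[-0.073,0.249,0,-0.1833,0],[-0.065,0.272,0,-0.2,0],[-0.054,0.295,0,-0.2167,0],[-0.041,0.316,0,-0.2333,0],[-0.027,0.336,0,-0.25,0],[-0.01,0.354,0,-0.2667,0],[0.009,0.37,0,-0.2833,0],[0.029,0.384,0,-0.3,0],[0.051,0.396,0,-0.3167,0]]}}

```text
time_s: 15.92
eef_pos: [0.5492, 0.1874, 0.0806]
ee_rot: [[-0.689, -0.725, 0.001], [-0.725, 0.689, 0.0], [-0.001, -0.001, -1.0]]
force: [0.9, -0.6, -0.5]
width: 0.0003
gripper_force: 0.8
```

```bash
python3 - <<'E'
from h import *
rad(); im,d,b=look("w9"); angles(b); at(357,.059,.08)
E
```

```text
rho 0.0595 th 356.3646589996034 Frad,Ftan(ccw) 0.9 -0.6 -0.5
centre [0.4897 0.188 ] core r mm 44.56821060180664 line 232.35493671524557 1559 red 145.92486094655243 498 rib phase mod20 5.488273355128723
t 15.9667 pos [0.5493 0.1884 0.0806] yaw -133.07 j [  13.    35.3   92.3    0.    52.3 -123.9] w 5.977369817478753e-05 F [ 0.3  1.9 -0.3]
-> shift [0.0023 0.0009 0.0023] turn -0.0002
```

The drive is positive again (114° for 114°), with about 428° done. I push 24° more, then retreat, lift and begin the rewind.

Emit:
{"method": "play_rows", "body": {"plan": [[-0.018,0.017,0,-0.0167,0],[-0.034,0.035,0,-0.0333,0],[-0.048,0.056,0,-0.05,0],[-0.06,0.077,0,-0.0667,0],[-0.06,0.077,0,-0.0667,0],[-0.09,0.063,0,-0.0667,0],[-0.116,0.05,0,-0.0667,0],[-0.116,0.05,-0.12,-0.06,0],[-0.116,0.05,-0.24,0.19,0],[-0.116,0.05,-0.24,0.19,0],[-0.116,0.05,-0.24,0.19,0],[-0.116,0.05,-0.24,0.19,0],[-0.116,0.05,-0.24,0.19,0],[-0.116,0.05,-0.24,0.19,0],[-0.116,0.05,-0.24,0.19,0],[-0.116,0.05,-0.24,0.19,0],[-0.116,0.05,-0.24,0.19,0],[-0.116,0.05,-0.24,0.19,0],[-0.116,0.05,-0.24,0.19,0],[-0.116,0.05,-0.24,0.19,0]]}}

```text
time_s: 17.63
eef_pos: [0.5603, 0.2168, 0.1401]
ee_rot: [[-0.947, 0.32, 0.0], [0.32, 0.947, 0.0], [-0.0, 0.0, -1.0]]
force: [-0.5, 0.1, -0.1]
width: 0.0003
gripper_force: 0.0
```

```bash
python3 - <<'E'
from h import *
im,d,b=look("w10"); angles(b); at(118,.075,.14)
E
```

```text
centre [0.4893 0.1913] core r mm 44.11250877380371 line 261.1559615209063 1463 red 171.42179083900194 733 rib phase mod20 10.130423092198143
t 17.6833 pos [0.5603 0.2168 0.1401] yaw 160.73 j [ 15.5  32.   86.5  -0.   61.5 -55.3] w -0.00013246766445212097 F [-0.6  0.7  0. ]
-> shift [4.529e-01 1.360e-02 4.000e-04] turn 0.4798
```

```bash
python3 -c "
from h import *
at(100,.075,.14)"
```

```text
t 17.6833 pos [0.5603 0.2168 0.1401] yaw 160.73 j [ 15.5  32.   86.5  -0.   61.5 -55.3] w -0.00013246766445212097 F [-0.6  0.7  0. ]
-> shift [0.3792 0.0717 0.0004] turn -0.4702
```

Emit:
{"method": "play_rows", "body": {"plan": [[0.379,0.072,0,0.35,0],[0.379,0.072,0,0.35,0],[0.379,0.072,0,0.35,0],[0.379,0.072,0,0.35,0],[0.379,0.072,0,0.35,0],[0.379,0.072,0,0.35,0],[0.379,0.072,0,0.35,0],[0.379,0.072,0,0.35,0],[0.379,0.072,0,0.35,0],[0.379,0.072,0,0.35,0],[0.379,0.072,0,0.35,0],[0.379,0.072,0,0.35,0],[0.379,0.072,0,0.35,0],[0.379,0.072,0,0.35,0],[0.379,0.072,0,0.35,0],[0.379,0.072,0,0.35,0],[0.379,0.072,0,0.35,0],[0.379,0.072,0,0.35,0]]}}

```text
time_s: 19.18
eef_pos: [0.4757, 0.2635, 0.1401]
ee_rot: [[0.814, 0.581, 0.0], [0.581, -0.814, 0.0], [0.0, 0.0, -1.0]]
force: [-0.1, -0.1, 0.0]
width: -0.0003
gripper_force: 0.0
```

```bash
python3 -c "
from h import *
at(100,.075,.08)"
```

```text
t 19.1833 pos [0.4757 0.2635 0.1401] yaw 35.52 j [22.7 28.1 94.7 -0.  57.2 77.2] w -0.0002509694130590811 F [-0.1 -0.1  0. ]
-> shift [ 0.0071 -0.0027  0.2405] turn 0.182
```

Emit:
{"method": "play_rows", "body": {"plan": [[0.007,-0.003,0,0.182,0],[0.007,-0.003,0,0.182,0],[0.007,-0.003,0,0.182,0],[0.007,-0.003,0,0.182,0],[0.007,-0.003,0,0.182,0],[0.007,-0.003,0,0.182,0],[0.007,-0.003,0.06,0.182,0],[0.007,-0.003,0.12,0.182,0],[0.007,-0.003,0.18,0.182,0],[0.007,-0.003,0.24,0.182,0],[0.007,-0.003,0.24,0.182,0],[0.007,-0.003,0.24,0.182,0]]}}

```text
time_s: 20.18
eef_pos: [0.4762, 0.265, 0.0798]
ee_rot: [[0.87, -0.492, -0.001], [-0.492, -0.87, -0.0], [-0.001, 0.001, -1.0]]
force: [0.6, -0.2, 0.5]
width: 0.0001
gripper_force: 0.0
```

```bash
python3 -c "
from h import *
at(100.5,.0595,.08)"
```

```text
t 20.1833 pos [0.4762 0.265  0.0798] yaw -29.5 j [ 22.8  33.3  97.4  -0.   49.3 142.3] w 8.68467105294623e-05 F [ 0.6 -0.2  0.5]
-> shift [ 0.0399  0.0477 -0.0008] turn 0.0
```

Emit:
{"method": "play_rows", "body": {"plan": [[0.014,0.017,0,0,0],[0.026,0.031,0,0,0],[0.032,0.038,0,0,0],[0.036,0.043,0,0,0],[0.04,0.0475,0,0,0],[0.04,0.0475,0,0,0],[0.04,0.0475,0,0,0]]}}

```text
time_s: 20.77
eef_pos: [0.4789, 0.2499, 0.0802]
ee_rot: [[0.87, -0.494, 0.0], [-0.494, -0.87, 0.0], [0.0, -0.0, -1.0]]
force: [-0.0, 0.3, -0.1]
width: -0.0
gripper_force: 0.0
```

```bash
python3 - <<'E'
from h import *
rad()
fs=[3,6,12,18,24,30,36,42,48,54,60,66,72,78,84,90,96,102,108,114]
orbit(.0595,.0592,fs)
E
```

```text
rho 0.0597 th 100.49950824912126 Frad,Ftan(ccw) 0.3 -0.0 -0.1
[-0.009, 0.009, 0, -0.0083, 0], [-0.017, 0.018, 0, -0.0167, 0], [-0.034, 0.037, 0, -0.0333, 0], [-0.048, 0.057, 0, -0.05, 0], [-0.06, 0.079, 0, -0.0667, 0], [-0.07, 0.101, 0, -0.0833, 0], [-0.077, 0.125, 0, -0.1, 0], [-0.082, 0.149, 0, -0.1167, 0], [-0.084, 0.174, 0, -0.1333, 0], [-0.083, 0.199, 0, -0.15, 0], [-0.08, 0.223, 0, -0.1667, 0], [-0.075, 0.248, 0, -0.1833, 0], [-0.067, 0.271, 0, -0.2, 0], [-0.056, 0.293, 0, -0.2167, 0], [-0.043, 0.315, 0, -0.2333, 0], [-0.028, 0.335, 0, -0.25, 0], [-0.012, 0.353, 0, -0.2667, 0], [0.007, 0.369, 0, -0.2833, 0], [0.027, 0.383, 0, -0.3, 0], [0.049, 0.395, 0, -0.3167, 0],
```

The tip is now seated in a gap with zero force. Last stroke, first part.

Emit:
{"method": "play_rows", "body": {"plan": [[-0.009,0.009,0,-0.0083,0],[-0.017,0.018,0,-0.0167,0],[-0.034,0.037,0,-0.0333,0],[-0.048,0.057,0,-0.05,0],[-0.06,0.079,0,-0.0667,0],[-0.07,0.101,0,-0.0833,0],[-0.077,0.125,0,-0.1,0],[-0.082,0.149,0,-0.1167,0],[-0.084,0.174,0,-0.1333,0],[-0.083,0.199,0,-0.15,0],[-0.08,0.223,0,-0.1667,0],[-0.075,0.248,0,-0.1833,0],[-0.067,0.271,0,-0.2,0],[-0.056,0.293,0,-0.2167,0],[-0.043,0.315,0,-0.2333,0],[-0.028,0.335,0,-0.25,0],[-0.012,0.353,0,-0.2667,0],[0.007,0.369,0,-0.2833,0],[0.027,0.383,0,-0.3,0],[0.049,0.395,0,-0.3167,0]]}}

```text
time_s: 22.43
eef_pos: [0.4402, 0.1577, 0.08]
ee_rot: [[0.091, 0.996, -0.001], [0.996, -0.091, -0.0], [-0.0, -0.001, -1.0]]
force: [-2.2, 0.1, 1.0]
width: -0.0004
gripper_force: 1.3
```

```bash
python3 - <<'E'
from h import *
rad(); im,d,b=look("w11"); angles(b); at(214.5,.0592,.08)
E
```

```text
rho 0.0598 th 213.99295350564685 Frad,Ftan(ccw) 1.8 -1.3 1.0
centre [0.4883 0.1917] core r mm 44.321720123291016 line 9.616633493988832 1720 red 174.33410185627744 769 rib phase mod20 3.3822097065953134
t 22.4833 pos [0.4409 0.1571 0.08  ] yaw 85.24 j [ 12.3  29.1 108.2  -0.   42.7  17.1] w -0.00016543781312354614 F [-2.5 -0.9  0.6]
-> shift [0.0023 0.0002 0.0001] turn 0.0021
```

About 566° is done, and 154° remains. Same rows again.

Emit:
{"method": "play_rows", "body": {"plan": [[-0.009,0.009,0,-0.0083,0],[-0.017,0.018,0,-0.0167,0],[-0.034,0.037,0,-0.0333,0],[-0.048,0.057,0,-0.05,0],[-0.06,0.079,0,-0.0667,0],[-0.07,0.101,0,-0.0833,0],[-0.077,0.125,0,-0.1,0],[-0.082,0.149,0,-0.1167,0],[-0.084,0.174,0,-0.1333,0],[-0.083,0.199,0,-0.15,0],[-0.08,0.223,0,-0.1667,0],[-0.075,0.248,0,-0.1833,0],[-0.067,0.271,0,-0.2,0],[-0.056,0.293,0,-0.2167,0],[-0.043,0.315,0,-0.2333,0],[-0.028,0.335,0,-0.25,0],[-0.012,0.353,0,-0.2667,0],[0.007,0.369,0,-0.2833,0],[0.027,0.383,0,-0.3,0],[0.049,0.395,0,-0.3167,0]]}}

```text
time_s: 24.15
eef_pos: [0.5406, 0.161, 0.08]
ee_rot: [[-0.948, -0.319, 0.0], [-0.319, 0.948, -0.0], [-0.0, -0.0, -1.0]]
force: [-0.2, -1.7, 0.7]
width: -0.0001
gripper_force: 0.7
```

```bash
python3 - <<'E'
from h import *
rad(); im,d,b=look("w12"); angles(b); at(328.5,.0592,.08)
E
```

```text
rho 0.0591 th 329.2166325500387 Frad,Ftan(ccw) 0.7 -1.5 0.7
centre [0.4889 0.1882] core r mm 44.38178253173828 line 125.46064757489717 1729 red 142.5391568775983 746 rib phase mod20 19.321100564649267
t 24.2 pos [0.5412 0.1618 0.0801] yaw -160.92 j [ 10.6  34.4  94.7   0.   50.9 -98.5] w -7.696386487955113e-05 F [ 0.5 -0.5  0.7]
-> shift [ 0.0053 -0.0045  0.0003] turn 0.0016
```

Emit:
{"method": "play_rows", "body": {"plan": [[-0.017,0.018,0,-0.0167,0],[-0.034,0.037,0,-0.0333,0],[-0.048,0.057,0,-0.05,0],[-0.06,0.079,0,-0.0667,0],[-0.07,0.101,0,-0.0833,0],[-0.077,0.125,0,-0.1,0],[-0.079,0.132,0,-0.1056,0],[-0.079,0.132,0,-0.1056,0],[-0.109,0.126,0,-0.1056,0],[-0.138,0.12,0,-0.1056,0],[-0.138,0.12,0,-0.1056,0],[-0.138,0.12,-0.16,-0.1,0],[-0.138,0.12,-0.32,0,0],[-0.138,0.12,-0.45,0,0],[-0.138,0.12,-0.5,0,0],[-0.138,0.12,-0.5,0,0],[-0.138,0.12,-0.5,0,0],[-0.138,0.12,-0.5,0,0],[-0.138,0.12,-0.5,0,0]]}}

```text
time_s: 25.78
eef_pos: [0.5635, 0.1998, 0.2049]
ee_rot: [[-0.948, -0.319, -0.0], [-0.319, 0.948, -0.0], [0.0, -0.0, -1.0]]
force: [0.2, 0.3, 0.6]
width: -0.0002
gripper_force: 0.0
```

```bash
python3 - <<'E'
from h import *
im,d,b=look("w13"); angles(b); rad(); goto(C,.2,0)
t,_=viewer.read_camera("top"); t=t[150:280,160:440]
cv2.imwrite("pics/end.png",np.hstack([cv2.resize(b,(380,380)),cv2.resize(t,(420,195)).repeat(1,0) if 0 else np.pad(cv2.resize(t,(409,190)),((0,190),(0,0),(0,0)))])[:,:,::-1])
E
```

```text
centre [0.4894 0.19  ] core r mm 43.90448570251465 line 167.06843784051208 1664 red 158.73097337535236 674 rib phase mod20 17.476632846803586
rho 0.0742 th 6.690974326888184 Frad,Ftan(ccw) 0.1 0.2 1.4
t 25.8333 pos [0.5635 0.1998 0.2048] yaw -161.33 j [ 13.8  27.6  83.   -0.   69.5 -94.9] w 0.00040370531224018485 F [0.1 0.2 1.4]
-> shift [0.2902 0.0616 0.0194] turn -0.4481
```

View pics/end.png

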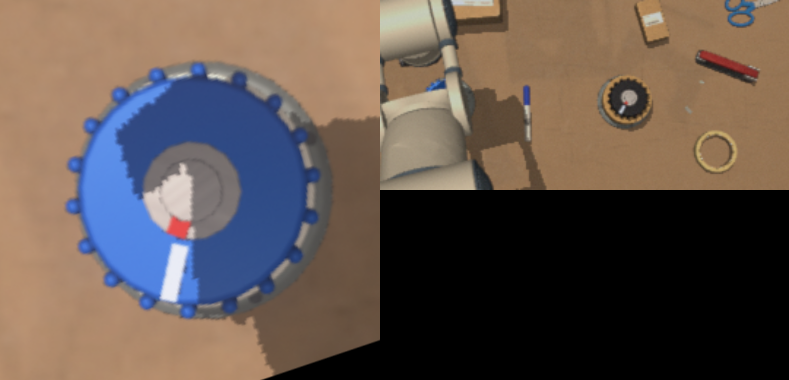

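The white line is back at the red mark: 170.0° against 170.2°, and the tracked increments add up to two full turns. The hand is up and clear, and the other things are undisturbed.

```bash
python3 -c "
from plant import order
print(order.sign_off())"
```

```text
the job is handed in; nothing more can be done
None
```

I loosened the blue collar by two full turns counterclockwise; its white line is back within about 1° of the red mark, the hand is clear, and the job was handed in at about 26 s.

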